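Shut the harmonica case and click its bolt home

TASK

With a fingertip, push the open door of the clear acrylic case fully shut; then press on top of the knurled wheel on the case's roof and roll its top towards the door by one click, so that it rests in the next detent and the bolt holds the door. One click only, not two, and not before the door is shut; grasp nothing, and leave the harmonicas, tuner, capo and pick tin where they lie.

Things in the scene. Friction and masses are not known exactly. Their poses are not given: they have to be found in the camera images.
- case: Clear acrylic display case with dark wood base, fixed to the shelf; 112 mm deep (x), 162 mm wide (y), roof top 120 mm above the shelf. Origin: centre of its underside. Its front (door side) faces its own -x, roughly towards the robot; its +y is to the left seen from the robot, z up.
- door (a joint): Angle of the clear swing door, rad: 0 = shut (flush in the front, hinge stops there); grows to 1.7 as it swings out. At angle a the panel runs from the hinge along (-sin a, cos a) in the case's x, y, and its outer face looks along (-cos a, -sin a). About 160 g, light hinge friction (0.02 N m): it stays where left; no spring or catch.
- door_hinge (a point): Door's vertical hinge line, right front corner of the case (case frame x = -52.5 mm, y = -76 mm), 63 mm above the shelf. The panel is 150 mm wide from here, 5 mm thick (this line is midway through it) and spans 14 to 112 mm above the shelf.
- door_edge (a point): Middle of the door's free vertical edge, 150 mm from the hinge line, at half the panel's height (63 mm above the shelf), midway through its thickness.
- wheel (a joint): Angle of the knurled aluminium thumbwheel, rad; grows as its top moves to the case's front (case -x). Detents at 0 (bolt drawn, starts here), 0.52 (one click, door bolted), 1.05 (second click, too far). Released, it snaps to the nearest. About 2 N at the rim turns it out of a detent. A dark line across the rim is on top at 0. Drives a hidden bolt under the small cover ahead of it.
- wheel_apex (a point): Highest point of the unpressed wheel, mid-width, 152 mm above the shelf (case x = +12, y = +35 mm). Radius 24, width 26 mm, axle level along case y. Its top 10 mm stands out of a black housing 64 x 38 mm, top at 142 mm. Press a fingertip on top and drag: it gives down on a spring up to 5 mm (1 N to start, then 1.6 N per mm; 3 to 4 mm grips well). One click is 12.6 mm of drag without slip.
- harmonica0: Bystander, leave alone: steel harmonica, 102 x 27 x 21 mm, one of three in a row on the left of the shelf, long side along its x. Origin: centre of its underside.
- harmonica1: Bystander, leave alone: steel harmonica, 102 x 27 x 21 mm, one of three in a row on the left of the shelf, long side along its x. Origin: centre of its underside.
- harmonica2: Bystander, leave alone: steel harmonica, 102 x 27 x 21 mm, one of three in a row on the left of the shelf, long side along its x. Origin: centre of its underside.
- harmonica_in: Bystander, leave alone: steel harmonica, 102 x 27 x 21 mm, lying inside the case near the back wall. Origin: centre of its underside.
- tuner: Bystander, leave alone: black plastic clip-on tuner, 53 x 28 x 26 mm, lying to the left (+y side) of the case. Origin: centre of its underside.
- capo: Bystander, leave alone: aluminium capo, 76 x 28 x 12 mm, lying on the right half of the case's roof, beside the wheel housing. Origin: centre of its underside.
- tin: Bystander, leave alone: round steel tin of picks, diameter 66 mm, 22 mm tall, standing to the right (-y side) of the case. Origin: centre of its underside.
There are look-alikes about, which are no part of the job. Of the things like the case, leave any that is purple; of the rest the smaller one is meant.

How it is judged:
On the way, in this order (a step that is already met when the one before it is completed fails the run):
1. the door is shut while the wheel is still in its first detent (value of joint door below 0.04 rad and value of joint wheel below 0.2 rad), for 0.2 s.
2. the wheel is turned into the next detent, the door still shut (value of joint door below 0.04 rad and value of joint wheel between 0.4 and 0.65 rad), for 0.2 s.
At the end, for the whole second after the job is handed in: The door is shut (within 0.04 rad), and the wheel rests in the detent one click on (0.40 to 0.65 rad, not turning) (all of step 2 and velocity of joint wheel between -0.1 and 0.1 rad/s); the robot touches nothing.
It fails at once if the wheel is turned past the next detent towards the one after it (beyond 0.85 rad) (value of joint wheel above 0.85 rad).
It fails at once if the wheel is turned (beyond 0.26 rad) while the door is not shut (value of joint wheel above 0.26 rad and value of joint door above 0.08 rad).
It fails at once if a harmonica, the tuner, capo or tin is lifted, carried or displaced by more than 15 mm (distance of any of harmonica0, harmonica1, harmonica2, harmonica_in, tuner, capo, tin from where it was at the start of the episode above 0.015 m).
It also fails if it takes over 43 s, if anything falls off the work surface, if the arm or the gripper's body presses on something with over 40 N, if the wrist force passes 120 N, or if a joint passes its speed limit or range.

ROBOT

A 6-joint arm with a two-finger parallel gripper is mounted at the origin on the work surface. World frame = base frame: x ahead of the robot, y to its left, z up, the work surface at z = 0. Lengths are in m, angles in rad, forces in N, time in s.
With the tool pointing down it reaches from about 0.35 to 0.975 m from the base axis. Payload 4.9 kg.
Tool frame: the origin (TCP) lies between the finger pads; the fingertips stand 19 mm ahead of it and the grasp point (between the pads) is the TCP (robot.tip_reach is the distance from the TCP to the fingertips, in m); z points along the fingers, y is the line along which they close (so a half turn about z gives the same grasp; the last joint's range is limited). The gripper opens to 85 mm and grips with 20 to 120 N. Pads are 22 mm wide; open, the fingers measure 114 mm over their backs; the gripper's body (76 mm by 85 mm) begins 54 mm behind the grasp point. The pads swing forward as they close: fully open they stand 13 mm farther back than shut.
Start: joints at [1.077, 0.053, 1.613, -0, 1.476, -0.119], TCP at [0.229, 0.582, 0.25] pointing down, gripper open.
Joint ranges: [-3.01, 3.01], [-1.01, 2.22], [0.06, 2.58], [-1.02, 4.17], [0.09, 2.62], [-3.14, 3.14]. Speed limits (rad/s): [2.57, 2.57, 3.14, 3.14, 3.14, 3.14].

INTERFACE

Orientations are given as a rotation vector (axis times angle).
In Python, from plant import robot gives the robot as it stands.
- The arm moves only by the tool carry_out, never from a script. Its argument "motion" is one flat list of numbers, 7 for each row, row after row: the shift along the tool's x, y, z in mm, then the turn, a rotation vector about the tool's x, y, z in rad, then the opening, from 0 (shut) to 1 (fully open). In form: [dx, dy, dz, rx, ry, rz, jaw, dx, dy, dz, rx, ry, rz, jaw, ...]. A call has 1 to 20 rows; each row shifts and turns the commanded pose from where the row before left it, along the tool's axes as they then stand; what a row does not reach is not made up. A row lasts 1/8 s, in which the tool goes at most 62.5 mm and 10.7 degrees, less where a joint would pass 70% of its speed; a pose out of reach is approached as far as the arm can. A call with a gripper value outside its range is refused whole. The fingers move at their own pace and stop on an object; "force" is the grip in N (left out, the last holds). Time passes only in rows, so rows that do not move let the fingers close. It gives the time, the measured TCP pose, the force, the opening and the grip force at its end, in the units of the state.
- robot.state(): the state, without advancing time (a new reading comes with each control period).
- robot.camera(name): name is "side" or "top"; returns (picture, depth): 420x560x3 uint8, red, green, blue; 420x560 float32, m along the optical axis (not along the pixel's ray), 0 where there is no reading.
- robot.calibration(name): a dict with "fx", "fy", "cx", "cy" (pixels), "k1" (the pictures are not rectified: a ray, as slopes to the right and down, at radius r is drawn at 1 + k1 r^2 times it, then the intrinsics apply), "R" (3x3) and "t" (3): a world point X has camera coordinates R X + t. Camera axes: x right, y down, z forward; pixel columns grow to the right and rows downward; lengths in m; the calibration is good to about 2 mm. A picture is of the moment at which its call begins. calibration takes no time and is no camera call.
- robot.job_done(): hands the job in; it is judged then, once.
The state is a dict: "time_s": time; "joint_pos": joint angles; "qd": joint speeds; "joint_efforts": joint torques, N m; "eef_pos": TCP position; "tool_rot": TCP orientation; "contact_force": force on the tool from outside, world axes, zero at the start; "ft_torque": the same for the moment, N m; "opening": opening from 0.0 (shut) to 1.0 (fully open); "grip_force": force on a finger pad.
Only numpy, scipy, OpenCV 4.12 (cv2) and the standard library are available. Lean on these libraries where they do the work, as an engineer would, in place of code of your own. Each camera call takes 0.05 s, during which the arm holds its last target. There are 200 camera calls.

## Working session

There is one attempt and no reset: what is moved stays moved. The work goes in short steps, Python scripts to look and compute and a tool call to move; the robot and the scene stay as the last step left them, time stands still between calls to the robot, and variables do not carry over. Pictures are saved under pics/ and viewed, at most 10 in all, crops included, and the job is handed in when it is done.

Besides the shell and the picture viewer there is one more tool, called after "Call:" as name(argument=value, ...) on one line, values as JSON. carry_out: Moves the arm, as the interface text tells. Its arguments: {"type":"object","properties":{"motion":{"type":"array"},"force":{"type":"number"}},"required":["motion"]}

```bash
mkdir -p pics
cat > h.py <<'E'
import numpy as np,cv2
from plant import robot
from scipy.spatial.transform import Rotation as Rn
def K(n):
    c=robot.calibration(n);return c,np.array([[c['fx'],0,c['cx']],[0,c['fy'],c['cy']],[0,0,1.]]),np.array([c['k1'],0,0,0,0.])
def ray(n,uv):
    c,k,d=K(n);p=cv2.undistortPoints(np.array(uv,float).reshape(-1,1,2),k,d).reshape(-1,2)
    R=np.array(c['R']);o=-R.T@np.array(c['t']);return o,np.c_[p,np.ones(len(p))]@R
def onz(n,uv,z):
    o,v=ray(n,uv);return o+v*((z-o[2])/v[:,2])[:,None]
def proj(n,X):
    c,k,d=K(n);R=np.array(c['R']);return cv2.projectPoints(np.array(X,float).reshape(-1,1,3),cv2.Rodrigues(R)[0],np.array(c['t'],float),k,d)[0].reshape(-1,2)
E
python3 - <<'E'
from h import *
for n in ('top','side'):
    im,d=robot.camera(n);cv2.imwrite(f'pics/{n}0.png',cv2.cvtColor(im,cv2.COLOR_RGB2BGR));np.save(f'{n}d.npy',d)
    c=robot.calibration(n);R=np.array(c['R']);print(n,-R.T@np.array(c['t']),R[2],c['fx'],c['k1'])
print(robot.state(),robot.tip_reach)
E
```

```text
top [0.33608117 0.0191773  1.40431311] [ 0.12604689  0.00250604 -0.99202112] 492.2306535133731 -0.05227913840438568
side [ 0.9568945  -0.63659523  0.72486564] [-0.45313269  0.65663276 -0.60291309] 423.6461689481416 -0.018280744109723256
{'time_s': 0.1, 'joint_pos': array([ 1.07699866e+00,  5.32683594e-02,  1.61416272e+00,  1.48754567e-05,
        1.47602692e+00, -1.19007447e-01]), 'qd': array([-0.00060522, -0.00014352, -0.00428494,  0.00025675, -0.00071785,
        0.00017926]), 'joint_efforts': array([-7.68027519e-06, -3.94903529e+01, -3.71363211e+01, -9.50294861e-05,
        3.96339339e-03, -1.20664161e-06]), 'eef_pos': array([0.22854201, 0.58113835, 0.24919627]), 'tool_rot': array([-5.85173997e-01, -3.08602405e+00,  2.78608192e-03]), 'contact_force': array([-0.4015077 ,  0.08745276, -0.43851265]), 'ft_torque': array([-0.03709047, -0.00335041, -0.0494827 ]), 'grip_force': 0.0, 'opening': 0.9993605180409245} 0.019
```

View pics/top0.png

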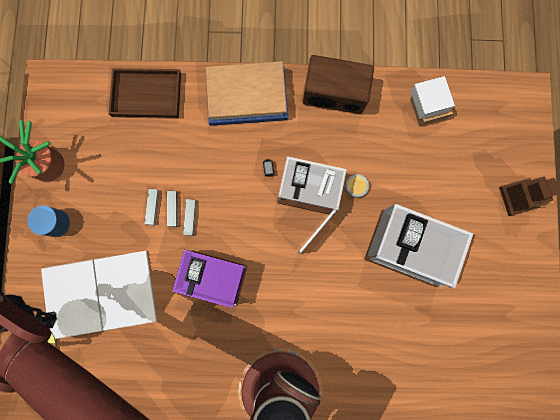

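View pics/side0.png

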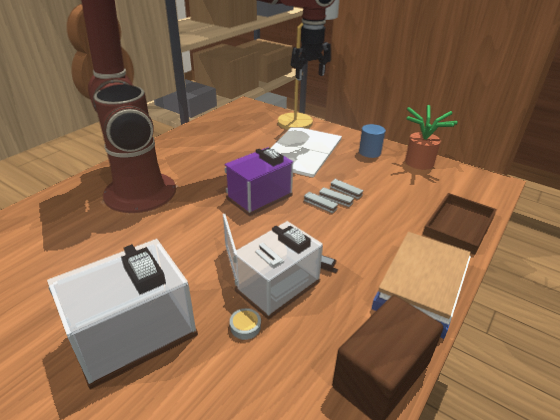

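Three cases can be mistaken for the target: purple at top (209,278), excluded; large clear at top (420,245); and small clear at top (312,185), side (280,265), with its door ajar (318,230). I choose the small clear one and check it in a close crop.

Run:
```python
from h import *
im=cv2.imread('pics/top0.png');c=im[145:260,260:380];a=cv2.resize(c,None,fx=5,fy=5,interpolation=cv2.INTER_CUBIC)
cv2.imwrite('pics/crop.png',a)
s=cv2.imread('pics/side0.png')[205:345,210:350];cv2.imwrite('pics/crops.png',cv2.resize(s,None,fx=4,fy=4,interpolation=cv2.INTER_CUBIC))
```

```text
(no output)
```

View pics/crop.png

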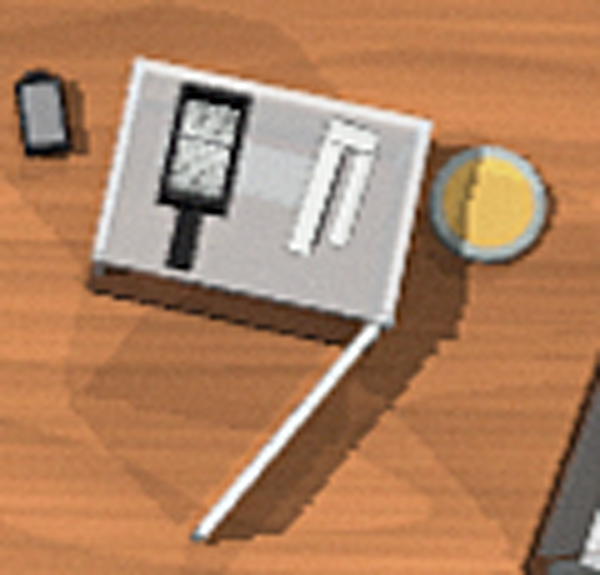

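View pics/crops.png

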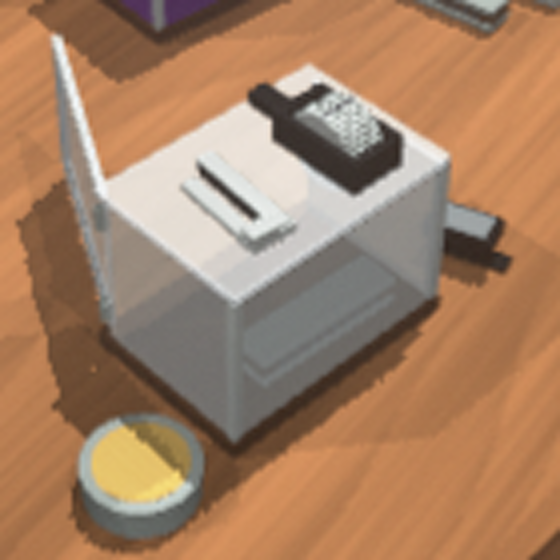

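The crops show the small case. Its roof corners in the top crop are BL (138,62), BR (430,122), FR (392,325) and FL (96,263). The door runs from (377,328) to (200,538), and the wheel is at (203,150) with its dark line across it. The capo is on the roof at (333,185).

```bash
cat > m.py <<'E'
from h import *
f=lambda p:np.array(p,float)/5-.4+[260,145]
g=lambda p:np.array(p,float)/4-.375+[210,205]
C=onz('top',f([(138,62),(430,122),(392,325),(96,263)]),.12)
print(C.round(4)); print('sizes',[np.linalg.norm(C[i]-C[(i+1)%4]).round(4) for i in range(4)])
S=onz('side',g([(448,160),(236,300),(105,193),(310,68)]),.12);S=S[[0,1,2,3]];print('side corners BL BR FR FL',S.round(4))
ax=(C[0]+C[1]-C[2]-C[3])[:2];ay=(C[0]+C[3]-C[1]-C[2])[:2]
yaw=np.arctan2(ax[1],ax[0]);yaw2=np.arctan2(-ay[0],ay[1]);print('yaw',yaw,yaw2)
y=(yaw*112+yaw2*162)/274;o=C.mean(0)[:2];os=S.mean(0)[:2]
print('o top',o,'side',os)
o=(o+os)/2
W=lambda x,yy,z:np.array([*(o+Rn.from_euler('z',y).as_matrix()[:2,:2]@[x/1e3,yy/1e3]),z/1e3])
print('yaw',y,'apex',W(12,35,152),'hinge',W(-52.5,-76,112))
print('apex pix',(proj('top',W(12,35,152))-[260,145]+.4)*5,(proj('side',W(12,35,152))-[210,205]+.375)*4)
D=onz('top',f([(377,328),(200,538)]),.112);v=(D[1]-D[0])[:2];print('door',D,np.linalg.norm(v))
vc=Rn.from_euler('z',-y).as_matrix()[:2,:2]@v;print('a',np.arctan2(-vc[0],vc[1]))
E
python3 m.py
```

```text
[[ 0.6335 -0.0036  0.12  ]
 [ 0.6049 -0.1596  0.12  ]
 [ 0.4957 -0.1403  0.12  ]
 [ 0.5247  0.0162  0.12  ]]
sizes [np.float64(0.1586), np.float64(0.111), np.float64(0.1592), np.float64(0.1106)]
side corners BL BR FR FL [[ 0.6359 -0.0062  0.12  ]
 [ 0.6057 -0.1597  0.12  ]
 [ 0.5031 -0.1378  0.12  ]
 [ 0.529   0.0163  0.12  ]]
yaw -0.17736500208933276 -0.18245890006752186
o top [ 0.56471499 -0.07180199] side [ 0.56840104 -0.0718486 ]
yaw -0.18037672279176575 apex [ 0.58464233 -0.03954593  0.152     ] hinge [ 0.50127535 -0.13717377  0.112     ]
apex pix [[206.8394392  142.15567068]] [[338.27871291 110.17375542]]
door [[ 0.49485247 -0.13332641  0.112     ]
 [ 0.38182817 -0.04174232  0.112     ]] 0.1454721264374624
a 1.0701803940536114
```

Everything agrees: the roof sides measure 159 x 111 mm, the door 145 mm, and the two views differ by less than 4 mm. The case is at (0.566, -0.072), yaw -0.18, and the door angle is about 1.07. Next I work out the travel, with the gripper shut and tool x turned along case -x.

```bash
cat > c.py <<'E'
from h import *
y=-.1804;o=np.array([.5663,-.0718,0])
Rc=Rn.from_euler('z',y).as_matrix()
Rt=Rc@np.array([[-1,0,0],[0,1,0],[0,0,-1.]])
def st():
    s=robot.state();R=Rn.from_rotvec(s['tool_rot']).as_matrix()
    print('t',s['time_s'],'case mm',(Rc.T@(s['eef_pos']-o)*1e3).round(1),'F case',(Rc.T@s['contact_force']).round(2),'turn tool',Rn.from_matrix(R.T@Rt).as_rotvec().round(3),'q',s['joint_pos'].round(2),'op',round(s['opening'],2))
    return s,R
if __name__=='__main__':
    s,R=st()
    T=o+Rc@[-.162,-.068,.25];print('after turn: tool shift mm',(Rt.T@(T-s['eef_pos'])*1e3).round(1))
E
python3 c.py
```

```text
t 0.1 case mm [-449.4  581.7  249.2] F case [-0.41  0.01 -0.44] turn tool [-0.002 -0.    -0.194] q [ 1.08  0.05  1.61  0.    1.48 -0.12] op 1.0
after turn: tool shift mm [-287.4 -649.7   -0.8]
```

Call:
carry_out(motion=[0,0,0,0,0,-0.097,0,0,0,0,0,0,-0.097,0,-20.5,-46.4,0,0,0,0,0,-20.5,-46.4,0,0,0,0,0,-20.5,-46.4,0,0,0,0,0,-20.5,-46.4,0,0,0,0,0,-20.5,-46.4,0,0,0,0,0,-20.5,-46.4,0,0,0,0,0,-20.5,-46.4,0,0,0,0,0,-20.5,-46.4,0,0,0,0,0,-20.5,-46.4,0,0,0,0,0,-20.5,-46.4,0,0,0,0,0,-20.5,-46.4,0,0,0,0,0,-20.5,-46.4,0,0,0,0,0,-20.5,-46.4,0,0,0,0,0,-20.5,-46.4,0,0,0,0,0,0,0,0,0,0,0,0,0,0,0,0,0,0,0])

```text
time_s: 2.35
eef_pos: [0.394, -0.1087, 0.2498]
tool_rot: [-0.284, -3.128, -0.001]
contact_force: [0.2, 0.2, -0.4]
opening: 0.002
grip_force: 0.0
```

Run:
```python
from c import *
st()
im,d=robot.camera('side');cv2.imwrite('pics/s1.png',cv2.cvtColor(im,cv2.COLOR_RGB2BGR)[60:360,80:400])
h=np.array([-52.5,-76])
for a in (1.07,.9,.7,.5,.3,.1,0): 
    print(a,(h+100*np.array([-np.sin(a),np.cos(a)])+16*np.array([-np.cos(a),-np.sin(a)])).round(1))
```

```text
t 2.35 case mm [-162.9  -67.3  249.8] F case [ 0.17  0.25 -0.42] turn tool [ 0.001 -0.001 -0.001] q [-0.45 -0.51  2.09  0.    1.56 -1.84] op 0.0
1.07 [-147.9  -42. ]
0.9 [-140.8  -26.4]
0.7 [-129.2   -9.8]
0.5 [-114.5    4.1]
0.3 [-97.3  14.8]
0.1 [-78.4  21.9]
0 [-68.5  24. ]
```

View pics/s1.png

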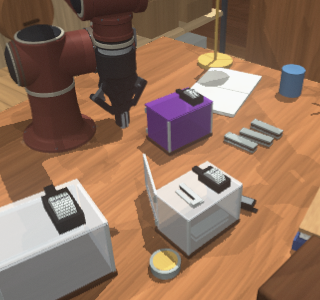

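The gripper is shut and hangs clear, on the outer (right) side of the open door. I lower it beside the door and sweep round the arc to about 0.1 rad.

Call:
carry_out(motion=[0,0,36.5,0,0,0,0,0,0,36.5,0,0,0,0,0,0,36.5,0,0,0,0,0,0,36.5,0,0,0,0,-5,8.4,0,0,0,0,0,-5,8.4,0,0,0,0,0,-5,8.4,0,0,0,0,0,-3.5,7.8,0,0,0,0,0,-3.5,7.8,0,0,0,0,0,-5.8,8.3,0,0,0,0,0,-5.8,8.3,0,0,0,0,0,-7.4,7,0,0,0,0,0,-7.4,7,0,0,0,0,0,-8.6,5.3,0,0,0,0,0,-8.6,5.3,0,0,0,0,0,-9.4,3.5,0,0,0,0,0,-9.4,3.5,0,0,0,0,0])

```text
time_s: 4.53
eef_pos: [0.494, -0.0366, 0.1043]
tool_rot: [-0.284, -3.129, 0.0]
contact_force: [-0.0, -0.4, 0.6]
opening: -0.003
grip_force: 0.1
```

```bash
python3 c.py
```

```text
t 4.525 case mm [-77.4  21.7 104.3] F case [ 0.03 -0.36  0.61] turn tool [-0. -0. -0.] q [-0.22 -0.12  2.04 -0.    1.23 -1.61] op -0.0
after turn: tool shift mm [  84.6  -89.7 -145.7]
```

Next I press the door in slowly, in small steps, and watch the force.

Call:
carry_out(motion=[-4,0.5,0,0,0,0,0,-3,0.5,0,0,0,0,0,-2,0,0,0,0,0,0,-1,0,0,0,0,0,0,0,0,0,0,0,0,0])

```text
time_s: 5.15
eef_pos: [0.5033, -0.0376, 0.1043]
tool_rot: [0.284, 3.129, -0.0]
contact_force: [0.3, 0.2, 0.2]
opening: -0.003
grip_force: 0.0
```

Run:
```python
from c import *
st()
im,d=robot.camera('top');cv2.imwrite('pics/t2.png',cv2.resize(cv2.cvtColor(im,cv2.COLOR_RGB2BGR)[145:260,260:380],None,fx=5,fy=5,interpolation=cv2.INTER_CUBIC))
```

```text
t 5.15 case mm [-68.1  22.4 104.3] F case [0.24 0.28 0.17] turn tool [-0.     0.    -0.001] q [-0.22 -0.1   2.02 -0.    1.22 -1.61] op -0.0
```

View pics/t2.png

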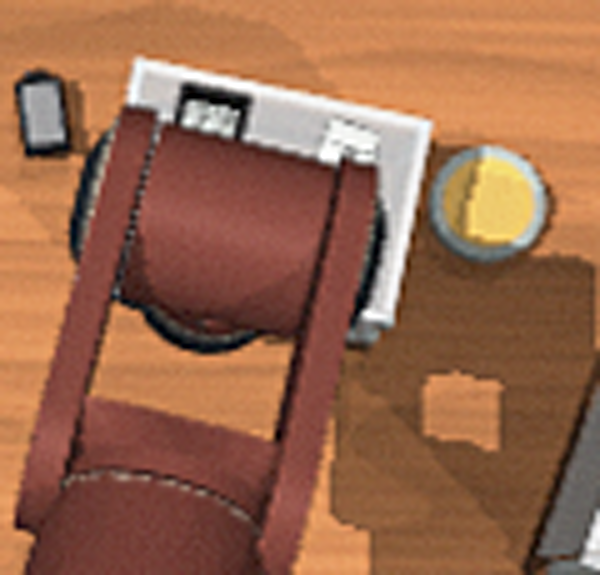

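The arm hides the door; only its hinge end shows, at (365,335), so it is almost shut. There is no stop force yet, so I keep pressing.

Call:
carry_out(motion=[-1.5,0,0,0,0,0,0,-1.5,0,0,0,0,0,0,0,0,0,0,0,0,0])

```text
time_s: 5.58
eef_pos: [0.5035, -0.0375, 0.1042]
tool_rot: [-0.282, -3.12, -0.001]
contact_force: [-13.1, 1.2, 10.5]
opening: 0.003
grip_force: 6.8
```

```bash
python3 c.py
```

```text
t 5.575 case mm [-67.9  22.4 104.2] F case [-13.1  -1.2  10.5] turn tool [-0.    -0.009 -0.   ] q [-0.22 -0.09  2.01 -0.    1.23 -1.61] op 0.0
after turn: tool shift mm [  94.1  -90.4 -145.8]
```

The 13 N reaction, with the tip's travel stopped, means the door is shut. I back off, lift, go above the wheel (case x +18, y +35) and look.

Call:
carry_out(motion=[10,0,0,0,0,0,0,20,0,0,0,0,0,0,0,0,-40,0,0,0,0,0,0,-45,0,0,0,0,0,0,-40,0,0,0,0,-38,4,0,0,0,0,0,-38,4,0,0,0,0,0,-40,4,0,0,0,0,0,0,0,20,0,0,0,0,0,0,18,0,0,0,0,0,0,0,0,0,0,0,0,0,0,0,0,0,0])

```text
time_s: 7.08
eef_pos: [0.5925, -0.0416, 0.1914]
tool_rot: [0.284, 3.129, -0.0]
contact_force: [0.8, 0.1, 0.7]
opening: -0.002
grip_force: 0.0
```

Run:
```python
from c import *
s,R=st()
im,d=robot.camera('side');cv2.imwrite('pics/s3.png',cv2.resize(cv2.cvtColor(im,cv2.COLOR_RGB2BGR)[180:330,205:365],None,fx=4,fy=4,interpolation=cv2.INTER_CUBIC))
X=[o+Rc@np.array(p) for p in ([.012,.035,.152],[.012,.022,.152],[.012,.048,.152])]+[s['eef_pos']+R[:,2]*.019]
print((proj('side',X)-[205,180]+.375)*4)
```

```text
t 7.075 case mm [ 20.3  34.4 191.4] F case [0.79 0.22 0.65] turn tool [-0.  0. -0.] q [-0.2   0.02  1.74 -0.    1.38 -1.59] op -0.0
[[357.9047166  209.96852907]
 [340.85119363 220.55821199]
 [374.68374345 199.54879698]
 [370.05270802 187.61329032]]
```

View pics/s3.png

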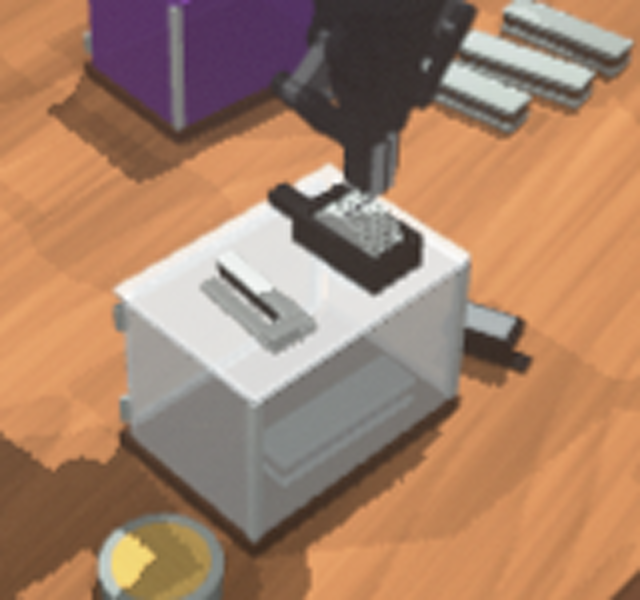

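The door is shut flush, with its hinges at (122,318) and (125,405). The fingertip (375,188) stands over the wheel (358,210). Next I descend and feel for contact.

Call:
carry_out(motion=[0,0,12,0,0,0,0,0,0,7,0,0,0,0,0,0,2,0,0,0,0,0,0,0,0,0,0,0])

```text
time_s: 7.62
eef_pos: [0.5932, -0.0417, 0.1706]
tool_rot: [0.284, 3.128, -0.0]
contact_force: [-0.4, 0.7, 1.5]
opening: 0.002
grip_force: 0.8
```

```bash
python3 c.py
```

```text
t 7.625 case mm [ 21.1  34.4 170.6] F case [-0.53  0.57  1.53] turn tool [-0.  0. -0.] q [-0.2   0.04  1.76  0.    1.34 -1.59] op 0.0
after turn: tool shift mm [ 183.1 -102.4  -79.4]
```

Contact comes at the expected height (tip at 151.6 mm). I lift 2 mm, shift 4 mm forward so the pad covers the apex through the whole stroke, press 3.5 mm, then drag 6 mm and check.

Call:
carry_out(motion=[0,0,-2,0,0,0,0,4,0,0,0,0,0,0,0,0,2,0,0,0,0,0,0,2,0,0,0,0,0,0,1.5,0,0,0,0,0,0,0,0,0,0,0])

```text
time_s: 8.38
eef_pos: [0.5898, -0.0411, 0.168]
tool_rot: [0.283, 3.127, -0.0]
contact_force: [0.1, 0.8, 6.3]
opening: 0.005
grip_force: 3.0
```

```bash
python3 c.py
```

```text
t 8.375 case mm [ 17.6  34.4 168. ] F case [-0.08  0.8   6.33] turn tool [-0.     0.002 -0.   ] q [-0.2   0.04  1.77  0.    1.33 -1.59] op 0.0
after turn: tool shift mm [ 179.6 -102.4  -82. ]
```

Call:
carry_out(motion=[2,0,0,0,0,0,0,2,0,0,0,0,0,0,0,0,0,0,0,0,0])

```text
time_s: 8.75
eef_pos: [0.5866, -0.0404, 0.1685]
tool_rot: [0.283, 3.125, -0.0]
contact_force: [1.0, -0.2, 4.2]
opening: 0.002
grip_force: 2.6
```

```bash
python3 c.py
```

```text
t 8.75 case mm [ 14.3  34.5 168.5] F case [1.06 0.04 4.2 ] turn tool [ 0.     0.004 -0.   ] q [-0.2   0.03  1.78  0.    1.33 -1.59] op 0.0
after turn: tool shift mm [ 176.3 -102.5  -81.5]
```

Call:
carry_out(motion=[2,0,0,0,0,0,0,2,0,0,0,0,0,0,2,0,0,0,0,0,0,0,0,0,0,0,0,0])

```text
time_s: 9.25
eef_pos: [0.5796, -0.0391, 0.1679]
tool_rot: [0.283, 3.128, 0.0]
contact_force: [-2.1, -0.0, 6.4]
opening: 0.0
grip_force: 3.0
```

```bash
python3 c.py
```

```text
t 9.25 case mm [  7.2  34.5 167.9] F case [-2.09 -0.39  6.37] turn tool [ 0.     0.001 -0.   ] q [-0.2   0.01  1.79  0.    1.33 -1.59] op 0.0
after turn: tool shift mm [ 169.2 -102.5  -82.1]
```

The wheel now pulls the tip forward (-2 N), so it is past the midpoint and being drawn into the next detent. I add 1.5 mm, lift off and look.

Call:
carry_out(motion=[1.5,0,0,0,0,0,0,0,0,0,0,0,0,0,0,0,-6,0,0,0,0,0,0,-40,0,0,0,0,0,0,-50,0,0,0,0,50,0,0,0,0,0,0,50,0,0,0,0,0,0,50,0,0,0,0,0,0,50,0,0,0,0,0,0,0,0,0,0,0,0,0])

```text
time_s: 10.5
eef_pos: [0.3789, -0.0024, 0.2622]
tool_rot: [0.283, 3.127, -0.0]
contact_force: [0.6, 0.6, 0.6]
opening: 0.001
grip_force: 0.0
```

Run:
```python
from c import *
st()
a=cv2.imread('pics/side0.png')[215:260,265:320]
im,d=robot.camera('side');b=cv2.cvtColor(im,cv2.COLOR_RGB2BGR)[215:260,265:320]
tp,_=robot.camera('top');t=cv2.cvtColor(tp,cv2.COLOR_RGB2BGR)[150:220,270:350]
up=lambda i,k:cv2.resize(i,k,interpolation=cv2.INTER_CUBIC)
t0=cv2.imread('pics/top0.png')[150:220,270:350]
cv2.imwrite('pics/cmp.png',np.vstack([np.hstack([up(a,(400,300)),up(b,(400,300))]),np.hstack([up(t0,(400,300)),up(t,(400,300))])]))
P=[[(.012-.024*np.sin(w)),y,.128+.024*np.cos(w)] for w in (0,.52,1.05) for y in (.022,.048)]
print(((proj('side',[o+Rc@np.array(p) for p in P])-[265,215]+.5)*[400/55,300/45]+[400,0]).round())
```

```text
t 10.5 case mm [-196.8   34.7  262.2] F case [0.51 0.66 0.57] turn tool [-0.     0.001 -0.   ] q [-0.2  -0.61  2.13 -0.    1.62 -1.59] op 0.0
[[584. 135.]
 [646. 100.]
 [555. 125.]
 [616.  91.]
 [533. 134.]
 [594. 100.]]
```

View pics/cmp.png

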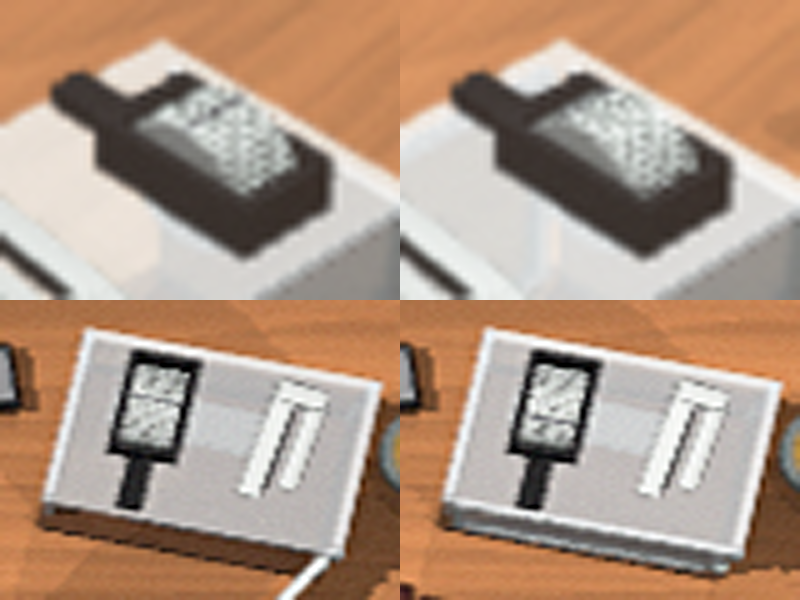

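The dark line moved from mid-wheel (160,400) forward to (552,420), about 12 mm, which is one click. The door is flush along the front, and the capo and tuner have not moved. I hand in.

```bash
python3 -c "
from plant import robot
print(robot.job_done())"
```

```text
the job is handed in; nothing more can be done
None
```

The door is pushed fully shut and the wheel rolled one click towards it, confirmed in the last pictures; I handed the job in after about 10.5 s with the arm clear, and no verdict came back.

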